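# Tap out the frozen cold plate and load the courier drawer

## Robot

A 7-joint arm with a two-finger parallel gripper is mounted at the origin on the work surface. World frame = base frame: x ahead of the robot, y to its left, z up, the work surface at z = 0. Lengths are in m, angles in degrees, forces in N, time in s.
With the tool pointing down it reaches from about 0.4 to 0.875 m from the base axis. Payload 6.5 kg.
Tool frame: the origin (TCP) lies at the very end of the fingers, on their centre line; the grasp point (between the pads) lies 19 mm behind it; y points along the fingers, z is the direction in which the jaws open and shut, and the axes are right-handed (so a half turn about y gives the same grasp; the last joint's range is limited). The gripper opens to 85 mm and grips with 20 to 120 N. Pads are 22 mm wide; open, the fingers measure 114 mm over their backs; the gripper's body (76 mm by 85 mm) begins 54 mm behind the grasp point. The pads swing forward as they close: fully open they stand 13 mm farther back than shut.
Start: joints at [-79.767, 30.733, -0.252, 88.115, 0.149, 61.152, -4.079], TCP at [0.158, 0.631, 0.204] pointing down, gripper open.
Joint ranges: [-154.64, 154.64], [-21.42, 123.67], [-72.66, 72.17], [13.99, 137.28], [-74.86, 254.86], [10.95, 109.41], [-158.01, 158.01]. Speed limits (degrees/s): [136.94, 136.94, 180, 180, 180, 180, 180].

## Interface

Orientations are given as [roll, pitch, yaw] about the fixed x, y, z axes, in that order (R = Rz(yaw) Ry(pitch) Rx(roll)).
In Python, from station import reach, servo_line, set_joints, set_gripper, wait, inverse_kinematics, observe, get_image, calibration, Unreachable, finish_job gives the robot as it stands. Calls block until the motion is done:
- reach(position, orientation): joint-space move of the TCP to a pose.
- servo_line(position, ori=None, max_speed=0.15): straight line of the TCP; ori=None keeps the orientation; max_speed is the mean speed in m/s.
- set_joints(angles): joint-space move.
- set_gripper(opening, f_grip=None): finger opening in m; f_grip is the grip in N (None keeps the last); returns when the fingers have stopped.
- wait(seconds).
- inverse_kinematics(position, orientation): joint angles nearest the present ones, or None.
- observe(): the state.
- get_image(name): name is "scene" or "top" or "wrist"; returns the picture (400x640x3 uint8, red, green, blue); there is no depth.
- calibration(name): a dict with "vfov" (degrees; the focal length in pixels is half the picture's height over the tangent of half this angle, whatever the lens; pixels are square), "cx", "cy" (the principal point, pixels), "R" (3x3) and "t" (3): a world point X has camera coordinates R X + t. Camera axes: x right, y down, z forward; pixel columns grow to the right and rows downward; lengths in m; the calibration is good to about 2 mm. The wrist camera is an equidistant fisheye: a pixel r from the principal point sees the ray r / f radians off the axis. A picture is of the moment at which its call begins: read the wrist's pose just before it. calibration takes no time and is no camera call; for the wrist camera it gives the pose at the moment of the call.
A pose or a line that the arm cannot do raises Unreachable and nothing moves.
- finish_job(): hands the job in, once; it reports no verdict.
The state is a dict: "t": time; "q": joint angles; "qvel": joint speeds; "effort": joint torques, N m; "eef_pos": TCP position; "tool_rot": TCP orientation; "contact_force": force on the tool from outside, world axes, zero at the start; "ft_torque": the same for the moment, N m; "width": finger opening in m.
Only numpy, scipy, OpenCV 4.12 (cv2) and the standard library are available. Lean on these libraries where they do the work, as an engineer would, in place of code of your own. Each camera call takes 0.05 s, during which the arm holds its last target. There are 200 camera calls.

## Task

The blue cold plate has frozen fast between the two clamps of its dock: walk it straight out of the open side with light mallet taps on its two ends in turn, never letting one end get more than about 1 cm ahead of the other and keeping your fingers off it until it is clear of the clamps. Stand the mallet back upright on its red pad, put the freed plate flat and every sample cassette upright into the open drawer, and when all are in, slide the drawer fully shut. Leave the other things on the counter where they stand.

Things in the scene. Friction and masses are not known exactly. Their poses are not given: they have to be found in the camera images.
- dock: Fixed dock on the right of the counter, turned a little: steel bed 130 x 250 mm, 15 mm thick (x -35 to +95 mm), blue clamps at both ends. Its x axis is the plate's way out (roughly away from the robot), y points to its left clamp. Origin on the table under the plate's starting centre.
- dock_seat (a point): On top of the dock's bed, 15 mm above the table, under the plate's starting centre; axes as the dock's.
- plate: The same cold plate, 0.36 to 0.56 kg; origin at the centre of its underside, axes as plate_centre. Its rear face (x -30 mm, towards the robot) is flat for |y| under 55 mm: tap it towards +x at y about +44 or -44 mm. A tap takes 6 to 15 N and moves that end only as far as the mallet follows through; the other end stays held by its clamp.
- plate_centre (a point): Centre of the body of the blue cold plate, half-way up: 60 mm (x) x 170 mm (y) x 35 mm, ends rounded to 30 mm radius; flat on the dock's bed and square to it at the start. A white grip rib, 16 mm (x) x 70 mm (y), stands on its middle, from z +17.5 to +47.5 mm here. Once both ends are 42 mm or more out of the dock it is free to be lifted by the rib.
- plate_left (a point): Tip of the plate's left end (y +85 mm from plate_centre); starts 85 mm to the +y side of dock_seat with dock x = 0.
- plate_right (a point): Tip of the plate's right end (y -85 mm); starts with dock x = 0.
- mallet: The mallet as a body (0.27 to 0.39 kg), origin at the centre of its foot (the head's underside), axes as mallet_head.
- mallet_head (a point): Centre of the mallet's head, half-way up the head: black and orange block 80 mm (x, the striking direction, orange faces at both ends) x 40 mm (y) x 40 mm (z). It stands on the head's long side on the red pad; its wooden handle, 26 mm (x) x 22 mm (y), rises from z +20 to +125 mm above this point.
- pad_top (a point): Centre of the top of the fixed red mallet pad, 100 mm (x) x 80 mm (y), 4 mm thick.
- unit_drawer0 (a joint): Opening of the drawer of the white drawer unit in m: 0 is shut, about 0.2 at the start, at most 0.213; moves with about 1 N of friction.
- drawer_in (a point): Point on the drawer's inner floor (22 mm above the table), moving with it. x points into the drawer unit (the way to shut it, roughly to the robot's left), y across. Inside, y runs from -129 to +129 mm and x from the front wall at -97 mm to +158 mm; the part not under the unit's top reaches to x = opening - 103 mm.
- unit_drawer0_handle (a point): Middle of the drawer's steel bar handle, 120 mm long across the drawer (along y of drawer_in), 35 mm out from the front panel, about 77 mm above the table; the front panel's top is about 102 mm, the drawer's side walls' 93 mm and the unit's top 115 mm above the table, and things up to 80 mm above the drawer's floor pass under it; push it or the panel along +x of drawer_in to shut.
- back_stop (a point): Centre of the top (60 mm above the table) of the dock's blue back stop, 18 mm (x) x 32 mm (y), which stands 2 mm behind the middle of the plate, so that the mallet reaches the plate's rear face only to the left and right of it. Axes as the dock's.
- clamp_left (a point): Left clamp (the right one is its mirror image, at -y): centre of the top of its lip, 61 mm above the table, 32 mm (x) x 52 mm (y, dock y 72 to 124 mm), 8 mm thick, overhanging the plate's end so that it cannot be lifted while under it. Below it a black sprung rubber jaw (dock x -20 to +30 mm, top 46 mm above the table) presses with about 8 N on the plate's tip. The outer post spans dock x -25 to +35 mm, top 53 mm above the table.
- cassette0_centre (a point): Centre, half-way up, of the white sample cassette (absent in some starts): box 70 mm (x) x 46 mm (y) x 34 mm high with a grey grip tab 40 mm (x) x 14 mm (y) on the middle of its top; 64 mm high in all, so the tab spans z +2 to +32 mm from this point. 0.16 kg. 2 to 4 of the cassettes stand on the blue tray at the start.
- cassette1_centre (a point): Centre, half-way up, of the yellow sample cassette (absent in some starts): box 70 mm (x) x 46 mm (y) x 34 mm high with a grey grip tab 40 mm (x) x 14 mm (y) on the middle of its top; 64 mm high in all, so the tab spans z +2 to +32 mm from this point. 0.16 kg. 2 to 4 of the cassettes stand on the blue tray at the start.
- cassette2_centre (a point): Centre, half-way up, of the green sample cassette (absent in some starts): box 70 mm (x) x 46 mm (y) x 34 mm high with a grey grip tab 40 mm (x) x 14 mm (y) on the middle of its top; 64 mm high in all, so the tab spans z +2 to +32 mm from this point. 0.16 kg. 2 to 4 of the cassettes stand on the blue tray at the start.
- cassette3_centre (a point): Centre, half-way up, of the red sample cassette (absent in some starts): box 70 mm (x) x 46 mm (y) x 34 mm high with a grey grip tab 40 mm (x) x 14 mm (y) on the middle of its top; 64 mm high in all, so the tab spans z +2 to +32 mm from this point. 0.16 kg. 2 to 4 of the cassettes stand on the blue tray at the start.
- flask_a: Bystander, to be left alone: sealed conical glass flask, 80 mm base, 111 mm tall. Origin at the centre of its underside.
- flask_b: Bystander, to be left alone: second such flask. Origin at the centre of its underside.
- soap: Bystander, to be left alone: green bottle with a blue cap, 60 mm diameter, 150 mm tall. Origin at the centre of its underside.
- jar: Bystander, to be left alone: small jar, green lid, 56 mm diameter, 65 mm tall. Origin at the centre of its underside.
- tape: Bystander, to be left alone: roll of blue tape, 80 mm diameter, 18 mm high. Origin at the centre of its underside.
- labels: Bystander, to be left alone: cardboard box of labels, 60 x 100 x 45 mm. Origin at the centre of its underside.
There are look-alikes about, which are no part of the job. What is shaped like the plate but pink or yellow is not meant.

How it is judged:
By the outcome, as a careful person would: the job done as asked, in the order asked, and still so for the second after the job is handed in, with the robot touching nothing.
Of cassette0, cassette1, cassette2, cassette3 only 2 to 4 are there at a start; the rules pass over those that are not, and their reading is None.
At some moment in a run one of cassette0, cassette1, cassette2, cassette3 may be knocked a few centimetres aside while the robot is not near it.
It also fails if it takes over 210 s, if anything falls off the work surface, if the arm or the gripper's body presses on something with over 40 N, if the wrist force passes 120 N, or if a joint passes its speed limit or range.

## Working session

There is one attempt and no reset: what is moved stays moved. The work goes in short steps, each a Python script; the robot and the scene stay as the last script left them, time stands still between calls to the robot, and variables do not carry over. Pictures are saved under pics/ and viewed, on a budget of 14 in all, crops included, one or two more only if the job needs it, and the job is handed in when it is done.

```bash
ls; mkdir -p pics
python3 - <<'E'
from station import *
import cv2
for n in("scene","top"):
    im=get_image(n); cv2.imwrite(f"pics/{n}0.png",im[:,:,::-1])
    c=calibration(n); print(n,c)
print(observe())
E
```

```text
pics
scene {'vfov': 45.644652327545444, 'cx': 319.5126287889005, 'cy': 200.7081171110245, 'R': array([[ 0.13616454,  0.99059656,  0.0133297 ],
       [ 0.84458661, -0.10904071, -0.52419803],
       [-0.51781528,  0.08263528, -0.85149207]]), 't': array([-0.03165413, -0.39895937,  1.81910811])}
top {'vfov': 48.12973634951188, 'cx': 318.5829121843266, 'cy': 203.54278269346983, 'R': array([[ 0.01428822, -0.99988689,  0.00469668],
       [-0.99332467, -0.01473185, -0.11440753],
       [ 0.11446378, -0.00303065, -0.9934228 ]]), 't': array([-0.05736206,  0.5187562 ,  1.76029066])}
{'t': 0.1, 'q': array([-79.76696793,  30.77386132,  -0.25624634,  88.16582731,
         0.14919729,  61.15298765,  -4.07728179]), 'qvel': array([ 0.02141187, -0.07538951,  0.0043358 , -0.0897207 , -0.006803  ,
        0.03328982, -0.00060639]), 'effort': array([ 2.42355069e-03, -5.84572077e+01,  1.05171941e+00, -2.59774876e+01,
        1.25949585e-02,  4.67141494e-03, -1.91964494e-05]), 'eef_pos': array([0.15738166, 0.63001111, 0.20328707]), 'tool_rot': array([-9.00921462e+01, -6.02600513e-03, -1.40179488e+01]), 'contact_force': array([ 0.02312403, -0.51455169,  0.24350331]), 'ft_torque': array([-0.00146371, -0.0421885 ,  0.04043239]), 'width': 0.08511528699288959}
```

View pics/scene0.png

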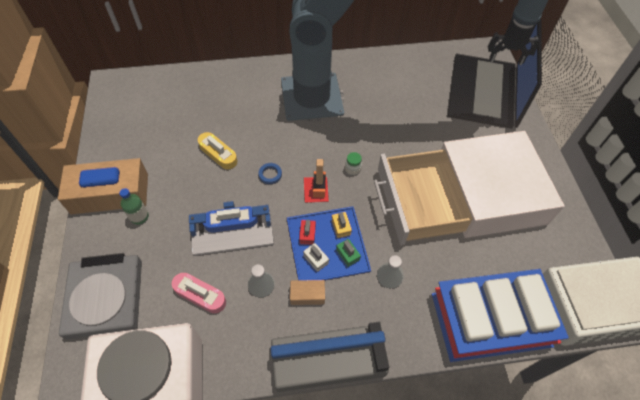

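View pics/top0.png

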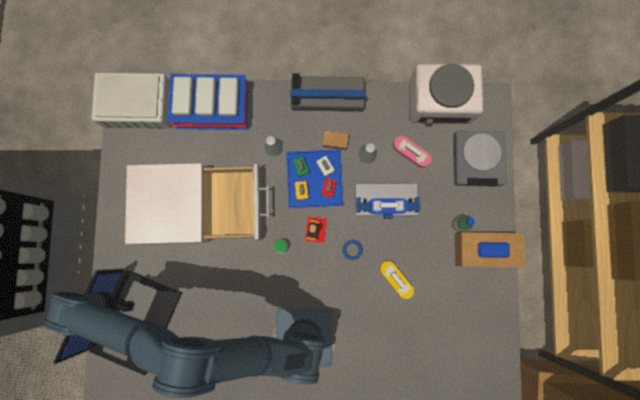

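The scene picture shows four cassettes on the tray and the blue plate in the dock at scene (230,217) / top (388,205). The mallet is at top (316,230) and the drawer at top (235,202). The pink one (412,150) and yellow one (397,280) are decoys, and a blue block sits on the wooden box at (494,250). I'll enlarge both views to read pixels.

Run:
```python
import cv2
a=cv2.imread("pics/top0.png")[125:265,240:440]
cv2.imwrite("pics/topc.png",cv2.resize(a,None,fx=4,fy=4,interpolation=cv2.INTER_CUBIC))
a=cv2.imread("pics/scene0.png")[140:290,175:375]
cv2.imwrite("pics/scenec.png",cv2.resize(a,None,fx=4,fy=4,interpolation=cv2.INTER_CUBIC))
```

```text
(no output)
```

View pics/topc.png

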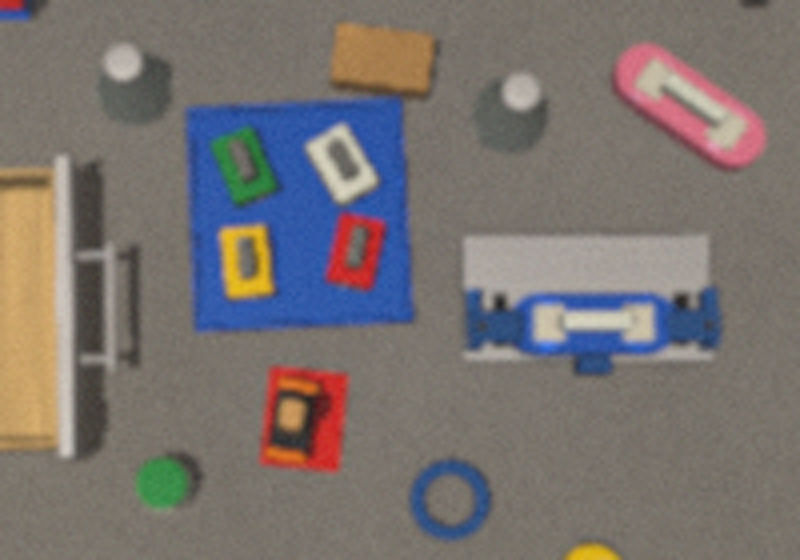

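View pics/scenec.png

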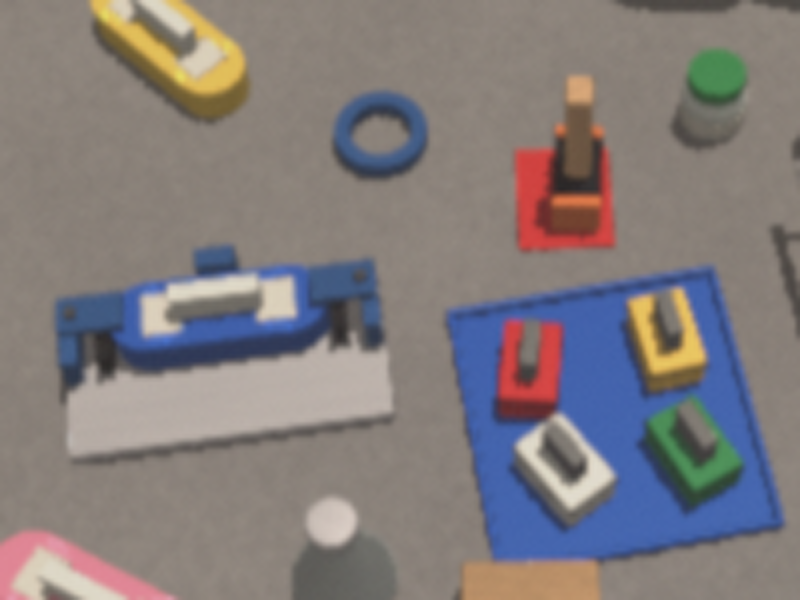

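Both crops agree. The plate is in the dock with its rib at topc (597,321). The bed corners are (464,236), (710,236), (714,360) and (463,360). The mallet is on the red pad at (298,420), with its head running nearly along world x. Cassettes: green (242,160), white (344,158), yellow (248,258), red (356,247). Drawer front panel runs (64,160) to (66,455).

```bash
cat > h.py <<'E'
from station import *
import numpy as np, cv2
from scipy.spatial.transform import Rotation as Ro
def ray(c,u,v,fish=False):
    f=200/np.tan(np.radians(c["vfov"]/2)); a,b=u-c["cx"],v-c["cy"]
    if fish:
        r=np.hypot(a,b); th=r/f; d=np.array([np.sin(th)*a/r,np.sin(th)*b/r,np.cos(th)])
    else: d=np.array([a/f,b/f,1])
    R,t=np.array(c["R"]),np.array(c["t"]); return -R.T@t, R.T@d
def bp(c,u,v,z,fish=False):
    o,d=ray(c,u,v,fish); return (o+d*(z-o[2])/d[2])[:2]
def proj(c,X,fish=False):
    f=200/np.tan(np.radians(c["vfov"]/2)); p=np.array(c["R"])@np.array(X)+np.array(c["t"])
    if fish:
        r=np.hypot(p[0],p[1]); s=f*np.arctan2(r,p[2])/r
        return np.array([c["cx"]+s*p[0],c["cy"]+s*p[1]])
    return np.array([c["cx"]+f*p[0]/p[2],c["cy"]+f*p[1]/p[2]])
# tool pointing down with jaw (tool z) direction at world angle a (deg): tool y = -z world
def down(a):
    z=np.array([np.cos(np.radians(a)),np.sin(np.radians(a)),0]); y=np.array([0,0,-1.]); x=np.cross(y,z)
    return Ro.from_matrix(np.column_stack([x,y,z])).as_euler('xyz',degrees=True)
E
python3 - <<'E'
from h import *
np.set_printoptions(precision=4,suppress=True)
c=calibration("top"); s=calibration("scene")
T=lambda x,y,z:bp(c,240+(x+.5)/4-.5,125+(y+.5)/4-.5,z)
S=lambda x,y,z:bp(s,175+(x+.5)/4-.5,140+(y+.5)/4-.5,z)
for n,p in dict(bedFL=(464,236,.015),bedFR=(710,236,.015),bedBR=(714,360,.015),bedBL=(463,360,.015),ribL=(563,321,.08),ribR=(630,321,.08),
 hand=(292,414,.149),hd1=(299,377,.044),hd2=(285,462,.044),p1=(271,367,.004),p2=(348,375,.004),p3=(340,471,.004),p4=(262,463,.004),
 green=(242,160,.068),white=(344,158,.068),yellow=(248,258,.068),red=(356,247,.068),handle=(110,305,.077),pt=(64,158,.102),pb=(66,456,.102),
 flaskA=(134,85,0.),flaskB=(511,113,0.),jar=(163,483,.065),tape=(451,499,.018),lab=(383,60,.045)).items(): print(n,T(*p))
print('scene')
for n,p in dict(bedFR=(68,457,.015),bedFL=(393,415,.015),ribR=(168,290,.08),ribL=(260,284,.08),hand=(580,84,.149),hdf=(575,200,.044),p1=(515,151,.004),p2=(604,148,.004),p3=(614,246,.004),p4=(520,249,.004),red=(531,328,.068),yellow=(666,300,.068),green=(690,408,.068),white=(560,427,.068)).items(): print(n,S(*p))
d=calibration("wrist"); o=observe(); R,t=d["R"],d["t"]; print(d["vfov"],d["cx"],d["cy"])
Rt=Ro.from_euler('xyz',o['tool_rot'],degrees=True).as_matrix()
print("cam in tool",Rt.T@(-R.T@t-o['eef_pos']),"\n",Rt.T@R.T)
E
```

```text
bedFL [ 0.6047 -0.1988]
bedFR [ 0.6085 -0.4483]
bedBR [ 0.4823 -0.451 ]
bedBL [ 0.4786 -0.1984]
ribL [ 0.5121 -0.2898]
ribR [ 0.5131 -0.355 ]
hand [ 0.4138 -0.0287]
hd1 [ 0.4567 -0.034 ]
hd2 [ 0.3728 -0.0216]
p1 [ 0.4696 -0.0053]
p2 [ 0.4627 -0.0832]
p3 [ 0.3659 -0.0764]
p4 [0.3728 0.002 ]
green [0.6688 0.0254]
white [ 0.6724 -0.0753]
yellow [0.5711 0.0177]
red [ 0.5836 -0.0882]
handle [0.5216 0.1507]
pt [0.6612 0.1964]
pb [0.3736 0.1857]
flaskA [0.7596 0.141 ]
flaskB [ 0.7361 -0.2479]
jar [0.3501 0.096 ]
tape [ 0.3394 -0.1869]
lab [ 0.7781 -0.1137]
scene
bedFR [ 0.6161 -0.4469]
bedFL [ 0.6126 -0.1983]
ribR [ 0.5172 -0.3579]
ribL [ 0.5208 -0.288 ]
hand [ 0.4141 -0.0266]
hdf [ 0.4526 -0.0346]
p1 [ 0.3712 -0.0746]
p2 [0.3778 0.001 ]
p3 [ 0.4759 -0.0048]
p4 [ 0.4688 -0.0821]
red [ 0.5792 -0.0861]
yellow [0.5681 0.0204]
green [0.6623 0.0233]
white [ 0.6654 -0.0751]
65.70646984690485 322.0439912933907 200.5362571552161
cam in tool [-0.0846 -0.1685  0.0004] 
 [[-0.0002  0.9447  0.3279]
 [-0.0012 -0.3279  0.9447]
 [ 1.     -0.0002  0.0012]]
```

```bash
python3 - <<'E'
from h import *
import json
np.set_printoptions(precision=4,suppress=True)
servo_line([0.158,0.631,0.35]); 
ims=[]
for i,(p) in enumerate([(0.5,0.22,.35),(0.55,0.0,.35),(0.48,-0.25,.33)]):
    reach(p,down(0)); wait(.3)
    c=calibration("wrist"); im=get_image("wrist"); cv2.imwrite(f"pics/w{i}.png",im[:,:,::-1])
    json.dump({k:np.array(v).tolist() for k,v in c.items()},open(f"w{i}.json","w")); print(observe()['t'],observe()['eef_pos'],observe()['q'])
    # predicted
    for P in [(.414,-.029,.149),(.516,-.323,.08),(.57,.019,.068),(.66,.19,.1)]: print(proj(c,P,True))
for a,x in [(0,0),(-8,0)]:
    print(inverse_kinematics([.414,-.028,.085],down(a)),inverse_kinematics([.414,-.028,.065],down(a)))
E
python3 - <<'E'
import cv2
a=cv2.imread("pics/w2.png"); cv2.imwrite("pics/w2b.png",cv2.resize(a,(800,500),interpolation=cv2.INTER_CUBIC))
a=cv2.imread("pics/w1.png"); cv2.imwrite("pics/w1b.png",cv2.resize(a,(800,500),interpolation=cv2.INTER_CUBIC))
E
```

```text
3.5083 [0.4999 0.2203 0.35  ] [-51.9672  14.0171  29.0114  94.4247  -7.0403  73.3828 -21.6316]
[267.447  323.8915]
[328.6782 395.1245]
[362.6265 272.3853]
[431.4178 181.6538]
4.7583 [0.55   0.0009 0.35  ] [-33.7677  15.2493  36.4117  94.1932  -9.3712  73.6461   4.4134]
[217.1428 191.1826]
[303.4987 329.7929]
[335.617  143.3548]
[403.9728  26.1782]
6.125 [ 0.4804 -0.2494  0.33  ] [-12.7371  16.2295  44.5241  97.5072 -11.9554  71.1576  34.6059]
[263.0744 -14.5842]
[346.2714 209.8078]
[386.3564 -24.138 ]
[ 443.9083 -113.8003]
[-35.2653  24.3061  39.853  129.1099 -27.4477  34.9069  25.0685] [-34.2855  27.207   38.9872 129.6499 -32.131   32.741   29.3094]
[-36.2022  24.6592  41.0829 129.1511 -28.4411  35.1481  18.0755] [-35.1248  27.5516  40.0975 129.6876 -33.14    33.0219  22.3143]
```

View pics/w2b.png

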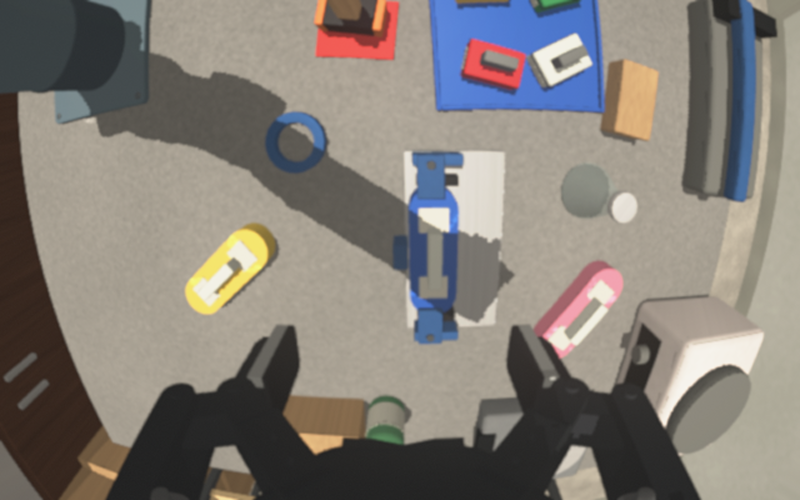

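View pics/w1b.png

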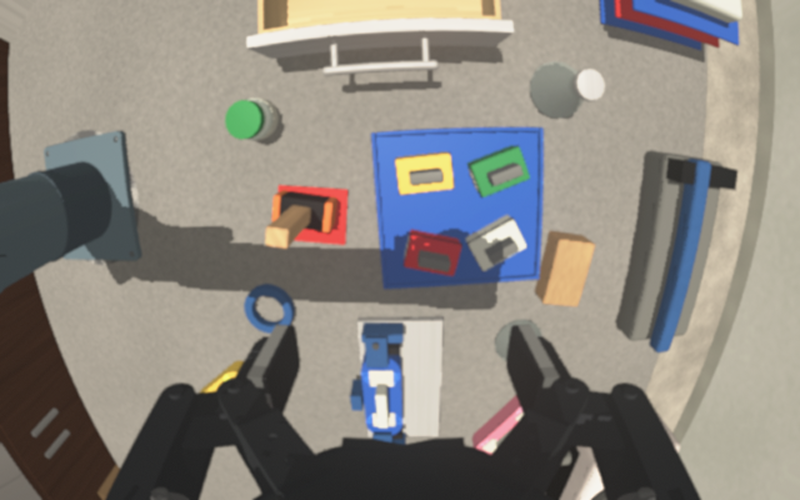

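w2b: bed corners are (404,152), (505,151), (496,325) and (407,327), the back stop is (401,252) and the rib runs (437,231) to (433,274). w1b: mallet handle top is (279,237) and the pad corners are (279,186), (348,189) and (345,243). Tabs: yellow (427,177), green (507,175), white (499,250), red (433,260). The handle bar runs (326,70) to (437,65).

Run:
```python
from h import *
import json
np.set_printoptions(precision=4,suppress=True)
W=[json.load(open(f"w{i}.json")) for i in range(3)]
B=lambda i,x,y,z:bp(W[i],(x+.5)/1.25-.5,(y+.5)/1.25-.5,z,True)
for n,p in dict(bedBL=(2,404,152,.015),bedFL=(2,505,151,.015),bedFR=(2,496,325,.015),bedBR=(2,407,327,.015),stop=(2,401,252,.06),ribL=(2,437,231,.08),ribR=(2,433,274,.08),
 hand=(1,279,237,.149),p1=(1,279,186,.004),p2=(1,348,189,.004),p3=(1,345,243,.004),yel=(1,427,177,.068),gre=(1,507,175,.068),whi=(1,499,250,.068),red=(1,433,260,.068),
 h1=(1,326,70,.077),h2=(1,437,65,.077),pa=(1,247,42,.102),pb=(1,513,30,.102),flaskA=(1,553,92,0.)).items(): print(n,B(*p))
# rectified closeups at 1mm/px: mallet at z=.044 (img1), dock at z=.05 (img2), drawer at z=.022 (img0)
def rect(i,x0,x1,y0,y1,z,s):
    im=cv2.imread(f"pics/w{i}.png"); xs=np.arange(x1,x0,-s); ys=np.arange(y1,y0,-s)
    m=np.array([[proj(W[i],(x,y,z),True) for y in ys] for x in xs],np.float32)
    return cv2.remap(im,m,None,cv2.INTER_CUBIC)
a=rect(1,.34,.50,-.10,.04,.044,.0005); b=rect(2,.46,.62,-.47,-.18,.05,.0006); d=rect(0,.36,.68,.12,.44,.022,.001)
H=600; canvas=np.zeros((600,800,3),np.uint8)
canvas[:a.shape[0],:a.shape[1]]=a; canvas[:b.shape[0],300:300+b.shape[1]]=b; canvas[270:270+d.shape[0],300:300+d.shape[1]]=d[:330]
cv2.imwrite("pics/rect.png",canvas); print(a.shape,b.shape,d.shape)
```

```text
bedBL [ 0.4823 -0.2018]
bedFL [ 0.6102 -0.1974]
bedFR [ 0.6179 -0.4461]
bedBR [ 0.4874 -0.4473]
stop [ 0.4789 -0.3173]
ribL [ 0.5195 -0.2852]
ribR [ 0.5165 -0.3376]
hand [ 0.4225 -0.0268]
p1 [0.3787 0.0029]
p2 [ 0.4762 -0.0035]
p3 [ 0.4692 -0.0803]
yel [0.5786 0.0218]
gre [0.6747 0.0265]
whi [ 0.6713 -0.0682]
red [ 0.5881 -0.0816]
h1 [0.4637 0.1482]
h2 [0.588  0.1522]
pa [0.3779 0.1857]
pb [0.6684 0.1938]
flaskA [0.756  0.1378]
(320, 280, 3) (267, 484, 3) (321, 320, 3)
```

View pics/rect.png

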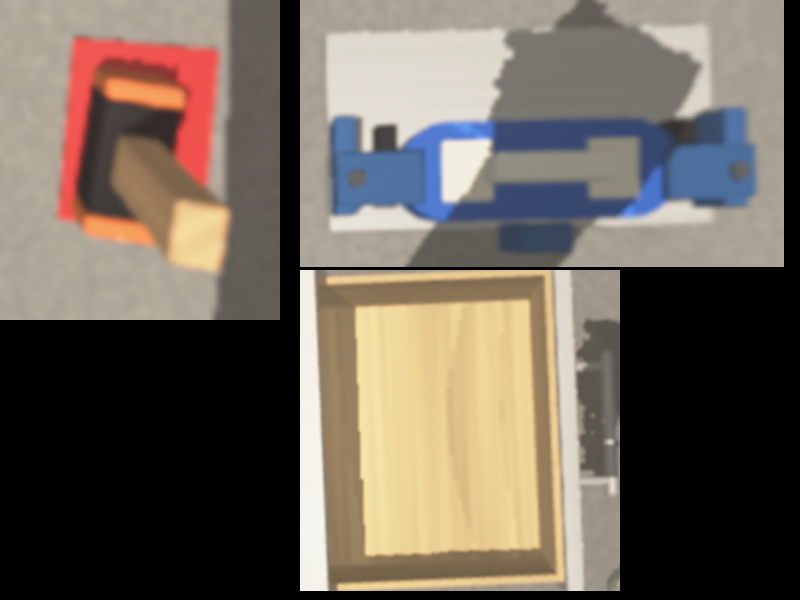

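Fused estimates: dock origin (.5185,-.323) at +1.4°, mallet (.419,-.0265) at -9°, pad (.422,-.0395) at -5°, drawer origin (.520,.302) with x axis at 92°. They agree within 5 mm across three cameras and with the given sizes. Next is the mallet pick.

```bash
cat >> h.py <<'E'
DO=np.array([.5185,-.3230]); DA=1.4
def dock(x,y):
    c,s=np.cos(np.radians(DA)),np.sin(np.radians(DA)); return DO+np.array([c*x-s*y,s*x+c*y])
E
python3 - <<'E'
from h import *
np.set_printoptions(precision=4,suppress=True)
P=[.419,-.0265]
set_gripper(.085,100)
reach(P+[.25],down(-9)); servo_line(P+[.089],max_speed=.12)
set_gripper(0.0,100); wait(.2); o=observe(); print('grip',o['width'],o['eef_pos'],o['contact_force'])
servo_line(P+[.26],max_speed=.12)
o=observe(); print(o['width'],o['contact_force'],o['t'])
p=dock(-85,0) if 0 else dock(-.090,.044)
reach([*p,.26],down(DA)); wait(.3); o=observe(); print(o['contact_force'],o['tool_rot'],o['t'],down(DA))
im=get_image("wrist"); s=get_image("scene")
a=np.zeros((400,800,3),np.uint8); a[:, :400]=im[:,120:520]; a[:,400:]=cv2.resize(s[130:280,200:350],(400,400)); cv2.imwrite("pics/m1.png",a[:,:,::-1])
E
```

```text
grip 0.024728590033226434 [ 0.4189 -0.0264  0.0893] [-2.5075 -0.078   7.5198]
0.024845190653343202 [ 0.0963 -0.1891 -2.8027] 11.1583
[-0.9948 -0.297  -3.7191] [-89.9827   0.0336 -88.5072] 12.4583 [-90.    0.  -88.6]
```

View pics/m1.png

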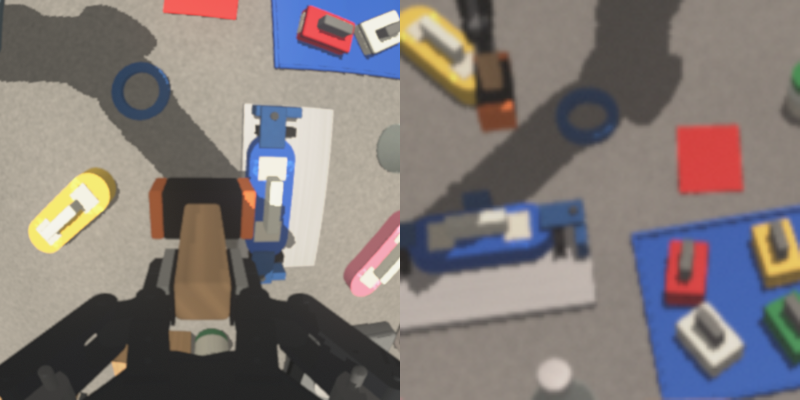

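The mallet hangs upright and square in the grip (left half, handle column about 203). Next I lower it behind the left end and probe for contact.

```bash
cat >> h.py <<'E'
ZT=.107
def fx(o): # push-back along dock -x
    return -(o['contact_force'][0]*np.cos(np.radians(DA))+o['contact_force'][1]*np.sin(np.radians(DA)))
def actual(o):
    d=o['eef_pos'][:2]-DO; c,s=np.cos(np.radians(DA)),np.sin(np.radians(DA)); return c*d[0]+s*d[1], -s*d[0]+c*d[1]
def go(x,y,z=ZT,v=.03): servo_line([*dock(x,y),z],max_speed=v)
E
python3 - <<'E'
from h import *
np.set_printoptions(precision=4,suppress=True)
go(-.09,.044,.15,.15); go(-.09,.044,ZT,.06); wait(.2); o=observe(); f0=fx(o); print('base',f0,o['contact_force'])
for side in(1,-1):
    if side<0:
        go(-.09,.044,.18,.15); go(-.09,-.044,.18,.15); go(-.09,-.044,ZT,.1); wait(.2); f0=fx(observe())
    for x in np.arange(-.078,-.060,.001):
        go(x,side*.044); o=observe(); f=fx(o)-f0
        if f>2: break
    print(side,x,f,actual(o),o['contact_force'],o['t'])
    go(-.09,side*.044,ZT,.1)
E
```

```text
base -0.23704857834717197 [ 0.2235  0.5592 -3.4212]
1 -0.06799999999999999 6.4816977179614375 (np.float64(-0.0692441581415585), np.float64(0.04399273147184253)) [-6.2449 -0.0674  0.0622] 17.5583
-1 -0.06799999999999999 4.892673509342079 (np.float64(-0.06948321575004503), np.float64(-0.044121668719098506)) [-5.1064  1.1198 -0.5905] 23.425
```

```bash
cat > tap.py <<'E'
from h import *
XC=-.0695
def tap(side,own,other,start):
    """tips in mm after tap; head already behind at x=start height ZT"""
    tgt=XC+(own*109+other*61)/170e3
    f0=fx(observe()); c=start; con=None; fm=0
    while True:
        c+=.001; go(c,side*.044,ZT,.025); o=observe(); f=fx(o)-f0; a=actual(o)[0]; fm=max(fm,f)
        if con is None and f>3: con=a
        if a>=tgt-.0003 or f>28 or c>tgt+.006: break
    print(side,'tips',own,other,'contact mm',None if con is None else round((con-XC)*1e3,1),'end',round((a-XC)*1e3,1),'tgt',round((tgt-XC)*1e3,1),'F',round(fm,1),'w',round(o['width'],4),'t',o['t'],flush=True)
    return a,f
def switch(x,side,xn):
    go(x-.008,side*.044,ZT,.1); go(x-.012,side*.044,ZT+.055,.2); go(xn,-side*.044,ZT+.055,.2); go(xn,-side*.044,ZT,.15); wait(.1)
E
python3 - <<'E'
from tap import *
go(-.09,-.044,ZT+.055,.2); go(-.075,.044,ZT+.055,.2); go(-.075,.044,ZT,.15); wait(.1)
L=R=0;start=-.072
for s,n in [(1,4),(-1,8),(1,12)]:
    if s>0: L=n
    else: R=n
    a,f=tap(s,L if s>0 else R,R if s>0 else L,start)
    if f>28: break
    behind=min(L,R)
    start=XC+behind/1e3-.004; switch(a,s,start-.002)
im=get_image("top"); cv2.imwrite("pics/t1.png",im[:,:,::-1])
E
```

```text
1 tips 4 0 contact mm 0.3 end 2.6 tgt 2.6 F 18.3 w 0.0247 t 28.4917
-1 tips 8 4 contact mm 0.2 end 6.6 tgt 6.6 F 16.9 w 0.0247 t 34.6917
1 tips 12 8 contact mm 2.7 end 10.3 tgt 10.6 F 18.5 w 0.0243 t 40.8833
```

```bash
python3 - <<'E'
s=open('tap.py').read()
s=s.replace("    while True:\n        c+=.001; go(c,side*.044,ZT,.025)","    while True:\n        c+=.001 if (con is None or tgt-a<.003) else .0025\n        go(c,side*.044,ZT,.04)")
s=s.replace("; wait(.1)","")
open('tap.py','w').write(s)
E
python3 - <<'E'
from tap import *
L,R=12,8; start=XC+.006
for s,n in [(-1,18),(1,24),(-1,30)]:
    if s>0: L=n
    else: R=n
    a,f=tap(s,L if s>0 else R,R if s>0 else L,start)
    if f>28: break
    start=XC+min(L,R)/1e3-.003; switch(a,s,start-.001)
import json
c=calibration("wrist"); im=get_image("wrist"); cv2.imwrite("pics/w3.png",im[:,:,::-1]); json.dump({k:np.array(v).tolist() for k,v in c.items()},open("w3.json","w"))
xs=np.arange(.63,.46,-.0006); ys=np.arange(-.18,-.47,-.0006)
m=np.array([[proj(c,(x,y,.05),True) for y in ys] for x in xs],np.float32)
r=cv2.remap(im,m,None,cv2.INTER_CUBIC); t=get_image("top")
a=np.zeros((600,800,3),np.uint8); a[:r.shape[0],:r.shape[1]]=r; a[300:600,:500]=cv2.resize(t[165:225,345:445],(500,300),interpolation=cv2.INTER_CUBIC); cv2.imwrite("pics/m2.png",a[:,:,::-1]); print(r.shape)
E
```

```text
-1 tips 18 12 contact mm 7.6 end 15.7 tgt 15.8 F 14.6 w 0.0245 t 44.8917
1 tips 24 18 contact mm 11.2 end 22.7 tgt 21.8 F 16.6 w 0.0243 t 49.7167
-1 tips 30 24 contact mm 18.2 end 28.1 tgt 27.8 F 16.5 w 0.0248 t 54.5417
(284, 484, 3)
```

View pics/m2.png

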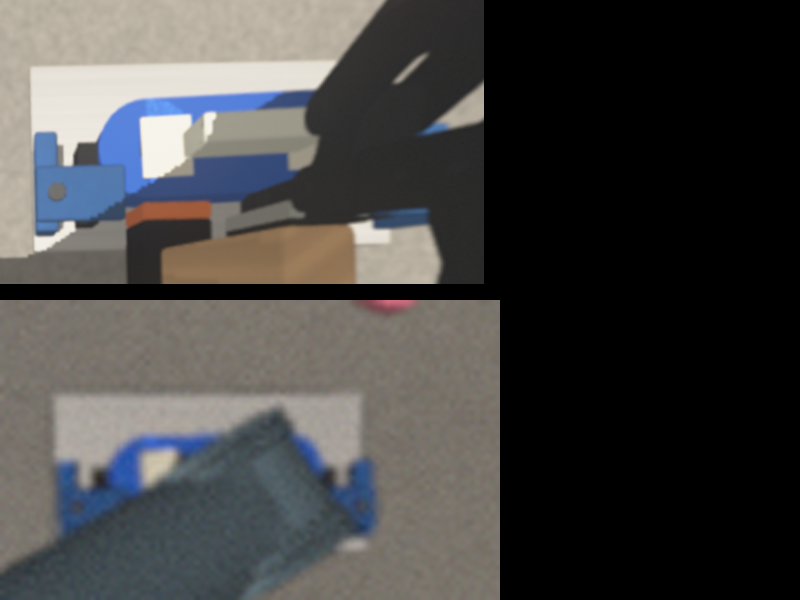

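Tracking works: the plate's front edge at (160,98) puts that end about 24 mm out, against 25 mm commanded, with the right end about 4 mm ahead. I continue to about 50 mm.

Run:
```python
from tap import *
L,R=24,30; start=XC+.021
seq=[(1,36),(-1,42),(1,48),(-1,52.5),(1,52)]
for i,(s,n) in enumerate(seq):
    if s>0: L=n
    else: R=n
    a,f=tap(s,L if s>0 else R,R if s>0 else L,start)
    if f>28: break
    if i<len(seq)-1: start=XC+min(L,R)/1e3-.003; switch(a,s,start-.001)
go(a-.01,s*.044,ZT,.1); go(a-.015,s*.044,.26,.2)
# return mallet
P=[.422,-.0395]
reach([*P,.24],down(-5)); wait(.2)
servo_line([*P,.097],max_speed=.15); f0=observe()['contact_force'][2]
z=.097
while z>.080:
    z-=.001; servo_line([*P,z],max_speed=.03); o=observe()
    if o['contact_force'][2]-f0>4: break
print('touch',z,o['eef_pos'],o['contact_force'],o['t'])
set_gripper(.06); servo_line([*P,.25],max_speed=.2)
reach([.50,-.22,.33],down(0)); wait(.2)
import json
c=calibration("wrist"); im=get_image("wrist"); json.dump({k:np.array(v).tolist() for k,v in c.items()},open("w4.json","w")); cv2.imwrite("pics/w4.png",im[:,:,::-1])
def rect(x1,x0,y1,y0,z,s):
    xs=np.arange(x1,x0,-s); ys=np.arange(y1,y0,-s)
    return cv2.remap(im,np.array([[proj(c,(x,y,z),True) for y in ys] for x in xs],np.float32),None,cv2.INTER_CUBIC)
r=rect(.66,.46,-.18,-.46,.05,.0006); a=np.zeros((600,800,3),np.uint8); a[:r.shape[0],:r.shape[1]]=r
t=get_image("top"); a[335:600,:500]=cv2.resize(t[150:256,240:440],(500,265),interpolation=cv2.INTER_CUBIC); s=get_image("scene"); a[:300,500:]=cv2.resize(s[150:200,290:340],(300,300),interpolation=cv2.INTER_CUBIC)
cv2.imwrite("pics/m3.png",a[:,:,::-1]); print(r.shape,observe()['t'])
```

```text
1 tips 36 30 contact mm 24.6 end 34.2 tgt 33.8 F 14.1 w 0.0248 t 58.9667
-1 tips 42 36 contact mm 30.1 end 41.3 tgt 39.8 F 11.2 w 0.0247 t 62.775
1 tips 48 42 contact mm 37.6 end 46.2 tgt 45.8 F 6.4 w 0.0248 t 67.0583
-1 tips 52.5 48 contact mm 45.3 end 50.7 tgt 50.9 F 3.8 w 0.0247 t 71.3417
1 tips 52 52.5 contact mm 49.4 end 52.2 tgt 52.2 F 4.1 w 0.0248 t 74.875
touch 0.089 [ 0.4221116  -0.03953985  0.08935333] [-2.65092766  0.4208967   5.17080646] 80.325
(334, 467, 3) 82.925
```

View pics/m3.png

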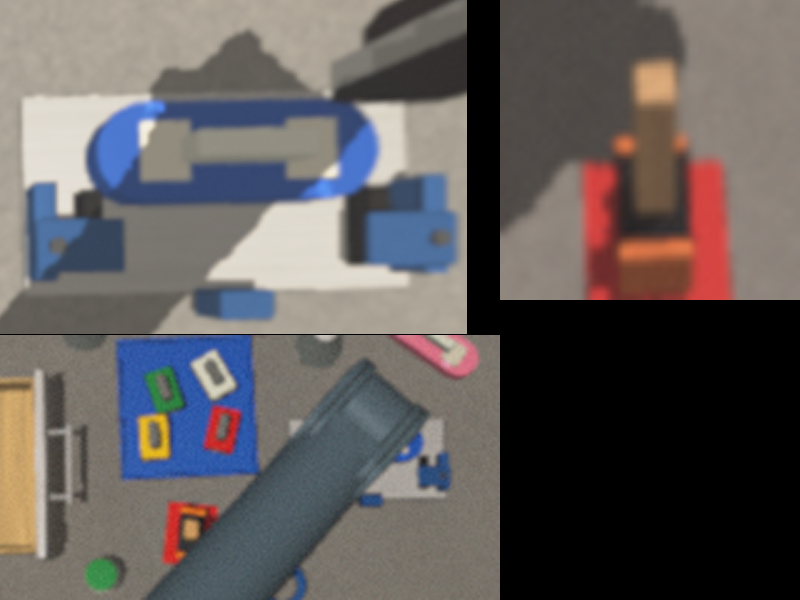

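The plate is clear of the clamps, centred at (236,152) in the rectified view, i.e. world (.5688,-.3216). The mallet stands upright on its red pad. Next: move the plate to the drawer and image the cassettes.

```bash
cat >> h.py <<'E'
DRO=np.array([.520,.302]); DRA=92.
def drw(x,y):
    c,s=np.cos(np.radians(DRA)),np.sin(np.radians(DRA)); return DRO+np.array([c*x-s*y,s*x+c*y])
def lower(P,z0,z1,thr=3,v=.03):
    servo_line([*P,z0],max_speed=.15); f0=observe()['contact_force'][2]; z=z0
    while z>z1:
        z-=.0015; servo_line([*P,z],max_speed=v); o=observe()
        if o['contact_force'][2]-f0>thr: break
    return z,o
def best(P,a):
    "choose of a, a+180 the wrist nearer mid-range"
    r=[]
    for k in (a,a+180):
        q=inverse_kinematics(P,down(k))
        if q is not None: r.append((abs(q[6]),k))
    return min(r)[1]
def rectify(im,c,x1,x0,y1,y0,z,s):
    xs=np.arange(x1,x0,-s); ys=np.arange(y1,y0,-s)
    return cv2.remap(im,np.array([[proj(c,(x,y,z),True) for y in ys] for x in xs],np.float32),None,cv2.INTER_CUBIC)
def cassettes(im,c,x1=.76,x0=.48,y1=.14,y0=-.19,s=.001):
    r=rectify(im,c,x1,x0,y1,y0,.038,s); h=cv2.cvtColor(r,cv2.COLOR_RGB2HSV); H,S,V=[h[...,i].astype(int) for i in range(3)]
    M=dict(white=(S<55)&(V>110),yellow=(H>18)&(H<34)&(S>120)&(V>80),green=(H>45)&(H<85)&(S>80),red=((H<8)|(H>172))&(S>120))
    out={}
    for n,m in M.items():
        m=cv2.morphologyEx(m.astype(np.uint8),cv2.MORPH_CLOSE,np.ones((5,5)))
        for k in sorted(cv2.findContours(m,0,2)[0],key=cv2.contourArea,reverse=True)[:6]:
            (u,v),(w,hh),_=q=cv2.minAreaRect(k); 
            if 58<max(w,hh)<90 and 38<min(w,hh)<62:
                b=cv2.boxPoints(q); e=max([b[1]-b[0],b[2]-b[1]],key=np.linalg.norm)
                ang=np.degrees(np.arctan2(-e[0],-e[1])); ang=(ang+90)%180-90
                out[n]=(x1-v*s,y1-u*s,ang,max(w,hh),min(w,hh)); cv2.drawContours(r,[b.astype(int)],0,(0,255,255),1); break
    return out,r
E
python3 - <<'E'
from h import *
import json
c=json.load(open("w1.json")); im=cv2.imread("pics/w1.png")[:,:,::-1].copy()
o,r=cassettes(im,c); [print(k,np.round(v,4)) for k,v in o.items()]
P=[.5688,-.3216]
set_gripper(.06,70); reach([*P,.16],down(1)); servo_line([*P,.054],max_speed=.1)
set_gripper(0,70); wait(.1); o=observe(); print('grip',o['width'],o['contact_force'],o['t'])
servo_line([*P,.10],max_speed=.06); o=observe(); print(o['width'],o['contact_force'])
servo_line([*P,.24],max_speed=.2)
Q=drw(-.055,0); k=best([*Q,.2],92); print('k',k)
reach([*Q,.22],down(k)); wait(.1)
z,o=lower(Q,.072,.056); print('placed',z,o['contact_force'],o['t'])
set_gripper(.04); servo_line([*Q,.24],max_speed=.2)
reach([.605,-.10,.33],down(0)); wait(.2)
c=calibration("wrist"); im=get_image("wrist"); cv2.imwrite("pics/w5.png",im[:,:,::-1]); json.dump({k:np.array(v).tolist() for k,v in c.items()},open("w5.json","w"))
o,r=cassettes(im,c); [print(k,np.round(v,4)) for k,v in o.items()]
t=get_image("top"); a=np.zeros((600,800,3),np.uint8); a[:r.shape[0],:r.shape[1]]=r; a[:400,400:]=cv2.resize(t[150:250,200:300],(400,400),interpolation=cv2.INTER_CUBIC)
cv2.imwrite("pics/m4.png",a[:,:,::-1]); print(observe()['t'])
E
```

```text
white [ 6.74700e-01 -6.81000e-02  3.09638e+01  7.08289e+01  5.64230e+01]
yellow [5.77200e-01 2.27000e-02 7.12500e+00 6.71028e+01 4.45285e+01]
green [6.72900e-01 2.80000e-02 2.34287e+01 6.90002e+01 4.72847e+01]
red [  0.5898  -0.0831 -10.7131  68.1957  50.8015]
grip -0.00014578351797449456 [1.22286843 0.00631504 0.60716988] 85.9
-9.0182159373934e-06 [-0.25821445  0.51629248 -0.33665661]
k 272
placed 0.05549999999999998 [ 0.1674671   0.09458492 -0.12621087] 93.7
white [ 0.6769 -0.0719 30.9638 70.6574 49.3916]
yellow [5.77300e-01 1.71000e-02 7.43140e+00 6.72564e+01 3.97934e+01]
green [6.51200e-01 5.70000e-03 1.96538e+01 6.84781e+01 4.51363e+01]
red [  0.5908  -0.0866 -11.7683  68.2023  45.5634]
97.1667
```

View pics/m4.png

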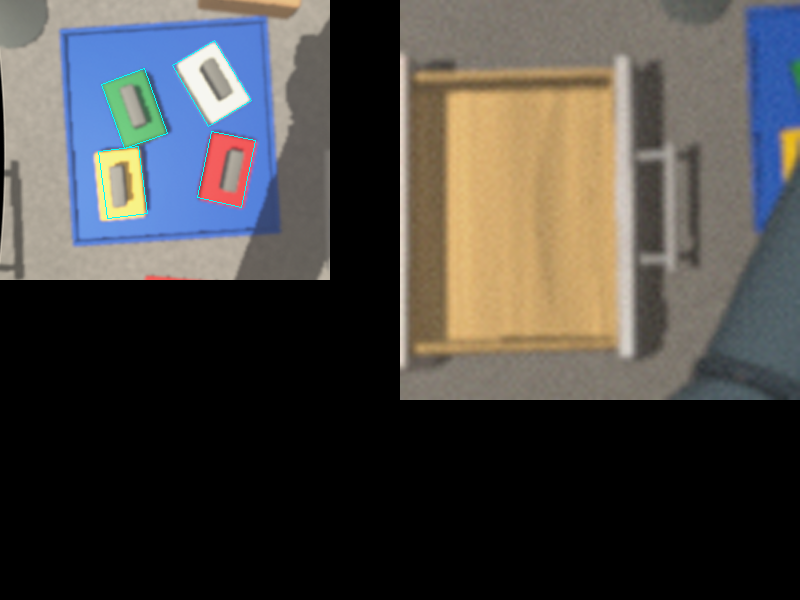

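The grasp closed on nothing (width 0), so the plate is still at the dock. Green has also been knocked to (.651,.006), close to yellow. I'll look at the plate in the picture I already took.

Run:
```python
from h import *
import json
reach([.54,-.17,.34],down(0)); wait(.1)
c=calibration("wrist"); im=get_image("wrist")
t=get_image("scene")
r=rectify(im,c,.68,.46,-.16,-.48,.05,.0006)
a=np.zeros((600,800,3),np.uint8); a[:r.shape[0],:r.shape[1]]=r
a[370:600,:368]=cv2.resize(im,(368,230),interpolation=cv2.INTER_AREA)
a[370:600,400:767]=cv2.resize(t[190:265,170:290],(367,230),interpolation=cv2.INTER_CUBIC)
cv2.imwrite("pics/m5.png",a[:,:,::-1]); print(r.shape,observe()['eef_pos'],observe()['width'])
print(-np.array(c['R']).T@np.array(c['t']))
```

```text
(367, 534, 3) [ 0.54068056 -0.1687849   0.3396729 ] 0.04020435922522485
[ 0.54065057 -0.08396815  0.50837194]
```

View pics/m5.png

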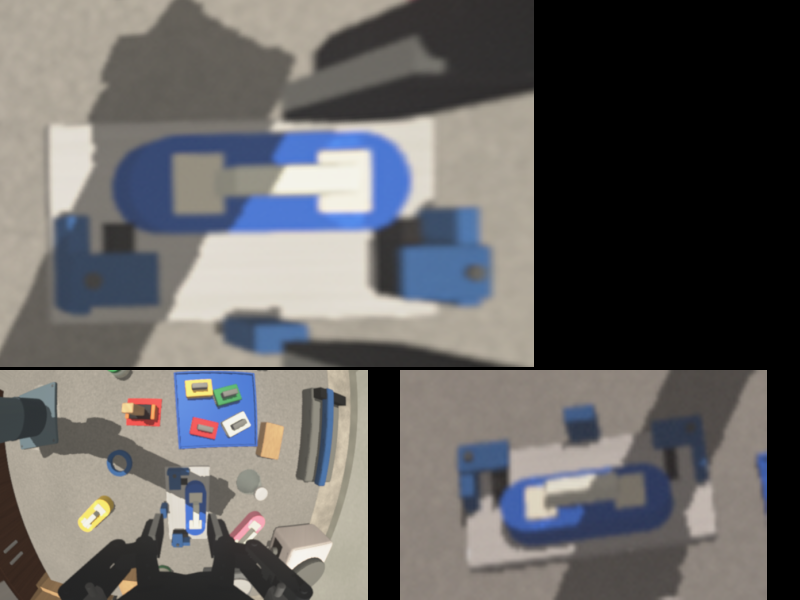

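The plate is essentially where it was: centre (262,182) → (.571,-.317), rib intact and not disturbed. I'll retry the grasp with readouts at each step.

Run:
```python
from h import *
np.set_printoptions(precision=4,suppress=True)
P=[.570,-.319]
set_gripper(.06,70); reach([*P,.16],down(1)); o=observe(); print(o['eef_pos'],o['width'],o['tool_rot'])
servo_line([*P,.054],max_speed=.1); o=observe(); print(o['eef_pos'],o['width'],o['contact_force'])
im1=get_image("wrist")
print(set_gripper(.016,70)); o=observe(); print(o['eef_pos'],o['width'],o['contact_force'],o['t'])
im=get_image("wrist"); 
a=np.hstack([im1[:,120:520],im[:,120:520]])
cv2.imwrite("pics/m6.png",a[:,:,::-1])
```

```text
[ 0.5712 -0.3182  0.1611] 0.06013926359645336 [-89.8991   0.0017 -88.927 ]
[ 0.5705 -0.3194  0.0548] 0.060016826821116726 [-0.7974  0.1219 -0.0826]
False
[ 0.57   -0.319   0.0541] 0.016022394782785124 [-0.0294  1.1005  0.5579] 100.85
```

View pics/m6.png

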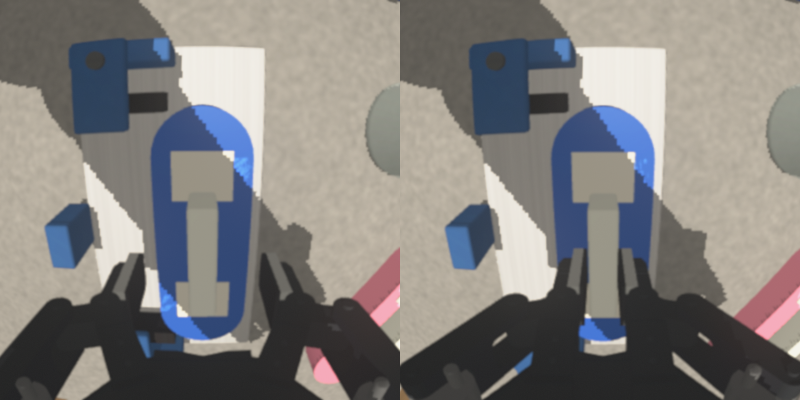

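The fingers now straddle the rib (columns 565–640, right half). I'll close firmly in steps and watch the width.

Run:
```python
from h import *
np.set_printoptions(precision=4,suppress=True)
for w in(.015,.013,.010):
    r=set_gripper(w,70); o=observe(); print(w,r,o['width'],o['contact_force'],o['eef_pos'])
    if o['width']>w+.0015: break
c=calibration("wrist")
for n,X in dict(tcp=[.570,-.319,.054],ribL=[.57,-.284,.08],ribR=[.57,-.354,.08],ctr=[.57,-.319,.08]).items(): print(n,proj(c,X,True)-[120,0])
```

```text
0.015 False 0.015052373923196556 [-0.243  -0.2158  0.0287] [ 0.57  -0.319  0.054]
0.013 False 0.013023919833015004 [-0.5505  1.071  -0.471 ] [ 0.57  -0.319  0.054]
0.01 False 0.010154265160534786 [ 0.1282  0.1752 -0.9269] [ 0.57  -0.319  0.054]
tcp [201.5848 242.1551]
ribL [202.7327 202.0166]
ribR [200.5096 314.2151]
ctr [201.5114 264.0529]
```

Run:
```python
from h import *
im=get_image("wrist"); s=get_image("scene")
a=np.hstack([cv2.resize(im[160:360,220:420],(400,400)),cv2.resize(s[175:275,180:280],(400,400),interpolation=cv2.INTER_CUBIC)])
cv2.imwrite("pics/m7.png",a[:,:,::-1]); print(observe()['width'],observe()['t'])
```

```text
0.009696887416792827 101.65
```

View pics/m7.png

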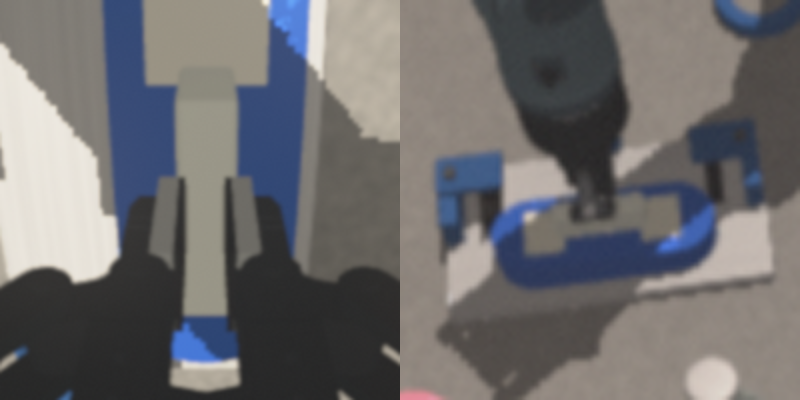

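The pads seem to occlude the rib's edges without meeting resistance, so the tips may sit higher than I assumed. I'll probe the rib top lightly with closed fingers.

Run:
```python
from h import *
np.set_printoptions(precision=4,suppress=True)
P=[.570,-.319]
set_gripper(.03); servo_line([*P,.10],max_speed=.2); set_gripper(.0,70)
print(observe()['width'])
f0=observe()['contact_force'][2]; z=.09
servo_line([*P,z],max_speed=.1)
while z>.050:
    z-=.002; servo_line([*P,z],max_speed=.04); o=observe()
    if o['contact_force'][2]-f0>2.5: break
print(z,o['eef_pos'],o['contact_force'],o['t'])
```

```text
0.00012065527074780607
0.05199999999999996 [ 0.5703 -0.3192  0.053 ] [-1.847   1.5936  7.4466] 107.7583
```

Run:
```python
from h import *
np.set_printoptions(precision=4,suppress=True)
o=observe(); c=calibration("wrist")
for z in(.054,.08): print(z,[np.round(proj(c,[.57+dx,-.319+.011,z],True)-[220,160],0)*2 for dx in(-.005,.005)])
P=[.570,-.319]; servo_line([*P,.10],max_speed=.2); P=dock(.051,.050); P=[P[0],P[1]+.002]
servo_line([*P,.075],max_speed=.2); f0=observe()['contact_force'][2]; z=.062; servo_line([*P,z],max_speed=.1)
while z>.020:
    z-=.002; servo_line([*P,z],max_speed=.05); o=observe()
    if o['contact_force'][2]-f0>2.5: break
print(z,o['eef_pos'],o['contact_force'],o['t'])
servo_line([*P,.10],max_speed=.2)
```

```text
0.054 [array([186., 132.]), array([220., 132.])]
0.08 [array([184., 172.]), array([222., 172.])]
0.021999999999999964 [ 0.5686 -0.27    0.023 ] [-2.2861  2.1763  8.2753] 113.8583
```

The probes settle it. Contact came at reported z .053 for the rib top (true .080) and .023 for the plate top (true .050), so the finger ends are 27 mm short of the reported TCP. The pad tips in the image fit z=.08 too. I'll command heights 27 mm lower.

Run:
```python
from h import *
import json,sys
np.set_printoptions(precision=4,suppress=True)
OFF=.027
P=[.570,-.3195]
set_gripper(.05,70); servo_line([*P,.10],down(1),max_speed=.25); servo_line([*P,.055-OFF],max_speed=.15)
set_gripper(0,70); o=observe(); print('grip',o['width'],o['contact_force'],o['t'])
if o['width']<.01: sys.exit()
servo_line([*P,.09],max_speed=.12); o=observe(); print(o['width'],o['contact_force'])
servo_line([*P,.21],max_speed=.25)
Q=drw(-.055,0); reach([*Q,.20],down(272))
z,o=lower(Q,.044,.030); print('placed',z,o['eef_pos'],o['contact_force'],o['t'])
set_gripper(.035); servo_line([*Q,.21],max_speed=.3)
reach([.605,-.10,.33],down(0)); wait(.1)
c=calibration("wrist"); im=get_image("wrist")
o,r=cassettes(im,c); [print(k,np.round(v,4)) for k,v in o.items()]
json.dump({k:list(map(float,v)) for k,v in o.items()},open("cas.json","w"))
t=get_image("top"); a=np.zeros((400,800,3),np.uint8); a[:r.shape[0],:r.shape[1]]=r; a[:,400:]=cv2.resize(t[150:250,200:300],(400,400),interpolation=cv2.INTER_CUBIC)
cv2.imwrite("pics/m8.png",a[:,:,::-1]); print(observe()['t'])
```

```text
grip 0.014520491807453741 [-0.9074  1.1575  6.1048] 116.325
0.014378422542268354 [ 0.452   0.0705 -4.423 ]
placed 0.03499999999999999 [0.522  0.2471 0.0362] [-3.9691  0.1601  8.371 ] 122.3583
white [ 0.6769 -0.0717 30.9637 70.8289 49.3916]
yellow [ 0.577   0.0181  7.4314 67.6013 42.0352]
green [ 0.6513  0.0056 19.6538 68.4108 45.2709]
red [  0.5907  -0.0867 -11.5346  68.0664  45.5309]
125.225
```

View pics/m8.png

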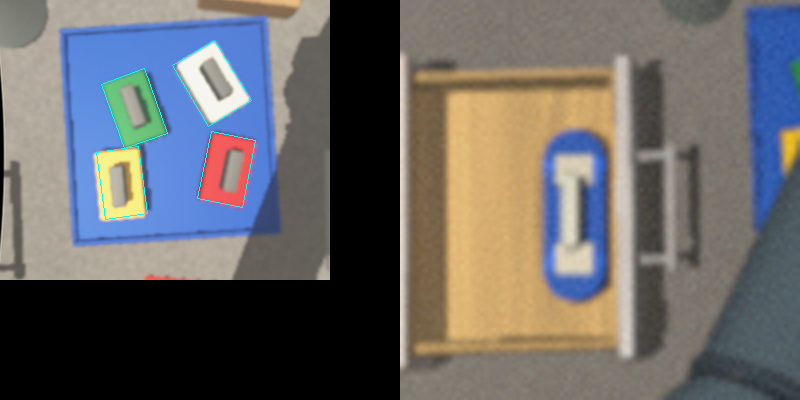

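The plate lies flat in the drawer at (575,215), and the four detections fit. I set yellow's centre by eye at (121,184). Now the cassettes, with the width checked at each grasp.

```bash
cat > pick.py <<'E'
from h import *
import json,sys
C=json.load(open("cas.json")); C['yellow'][0:3]=[.576,.019,6.5]
def pick(n,y,x=.030):
    px,py,a=C[n][:3]; P=[px,py]
    k=best([*P,.05],a+90); set_gripper(.05,40)
    reach([*P,.10],down(k)); servo_line([*P,.016],max_speed=.15)
    set_gripper(0,40); w=observe()['width']
    servo_line([*P,.16],max_speed=.3); o=observe(); print(n,'w',round(w,4),round(o['width'],4),'t',o['t'],flush=True)
    if o['width']<.009: return False
    Q=drw(x,y); k=best([*Q,.16],DRA+90); reach([*Q,.15],down(k))
    z,o=lower(Q,.042,.029,2.5); print(' placed',round(z,4),round(o['eef_pos'][2],4),'w',round(o['width'],4),'t',o['t'],flush=True)
    set_gripper(.03); servo_line([*Q,.16],max_speed=.3); return True
E
python3 - <<'E'
from pick import *
pick('green',-.084) and pick('white',-.028)
E
```

```text
green w 0.0131 0.013 t 128.3
 placed 0.0345 0.035 w 0.0135 t 131.675
white w 0.0132 0.013 t 136.175
 placed 0.033 0.0343 w 0.0128 t 140.1083
```

Run:
```python
from pick import *
pick('yellow',.028) and pick('red',.084)
reach([.52,.20,.30],down(0)); wait(.1)
im=get_image("wrist"); t=get_image("top"); print(observe()['t'])
a=np.zeros((400,800,3),np.uint8); a[:,:400]=cv2.resize(t[120:270,200:350],(400,400),interpolation=cv2.INTER_CUBIC); a[:,400:]=im[:,120:520]
cv2.imwrite("pics/m9.png",a[:,:,::-1])
```

```text
yellow w 0.0133 0.0134 t 144.3
 placed 0.0345 0.0348 w 0.0133 t 147.6417
red w 0.013 0.0134 t 152.1917
 placed 0.033 0.0341 w 0.0134 t 156.1917
158.1167
```

View pics/m9.png

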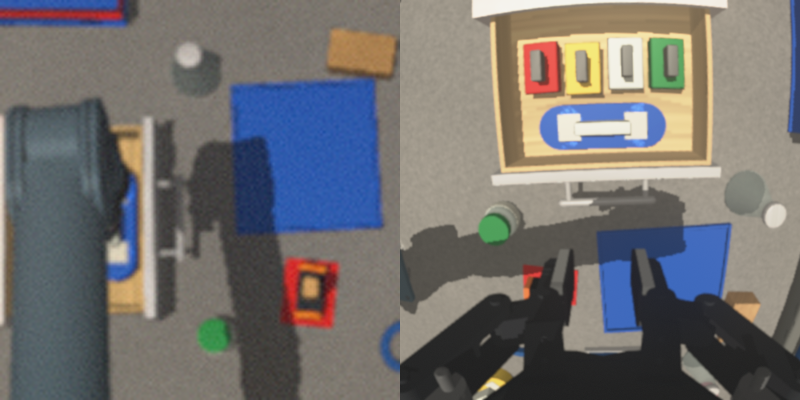

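All four cassettes stand upright (row 65) beside the plate (603,127). The tray is empty and the mallet is on its pad. Now I shut the drawer.

Run:
```python
from h import *
np.set_printoptions(precision=4,suppress=True)
set_gripper(0,40)
Q=drw(-.21,0); k=best([*Q,.16],DRA+90); reach([*Q,.16],down(k)); servo_line([*Q,.03],max_speed=.2)
d=np.array([np.cos(np.radians(DRA)),np.sin(np.radians(DRA))]); f0=observe()['contact_force'][:2]@d
F=lambda:f0-observe()['contact_force'][:2]@d
servo_line([*drw(-.175,0),.03],max_speed=.1); print(F())
x=.010; servo_line([*drw(x,0),.03],max_speed=.07); print('at',x,F(),observe()['t'])
while x<.07:
    x+=.002; servo_line([*drw(x,0),.03],max_speed=.05); f=F()
    if f>10: break
print('end',x,f,observe()['eef_pos'],observe()['t'])
servo_line([*drw(x-.06,0),.03],max_speed=.15); servo_line([*drw(x-.06,0),.2],max_speed=.3); reach([.40,-.20,.35],down(0)); wait(.2)
t=get_image("top"); s=get_image("scene"); print(observe()['t'])
a=np.zeros((600,800,3),np.uint8); a[:,:]=0
a[:300,:]=cv2.resize(t[100:280,90:570],(800,300)); a[300:]=cv2.resize(s[90:300,60:620],(800,300))
cv2.imwrite("pics/m10.png",a[:,:,::-1])
```

```text
0.4976187408474736
at 0.01 0.8076447831394059 163.35
end 0.03600000000000002 13.459112883219285 [0.5189 0.3318 0.0299] 166.6
170.0333
```

View pics/m10.png

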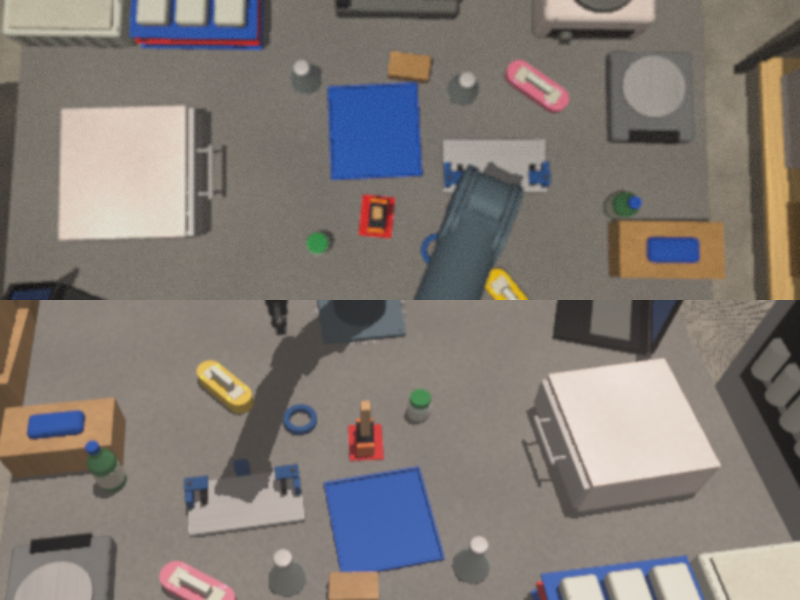

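The drawer is shut against its stop, the mallet is upright on its pad and the bystanders are in place. I'm handing in.

```bash
python3 -c "
from station import *
print(finish_job(), observe()['t'])"
```

```text
the job is handed in; nothing more can be done
the job is handed in; nothing more can be done
```

The job is done and was handed in at about 170 s of the 210 s limit.

**What I did:**
- I walked the plate out with 11 alternating taps, planned so that neither end led by more than about 6 mm. Both ends finished about 50 mm out.
- I stood the mallet back on its red pad, laid the plate flat in the drawer and stood all four cassettes upright beside it. Then I pushed the drawer shut.

**Last checks:**
- Just before closing, a wrist picture showed the plate flat and all four cassettes upright in the drawer.
- The final views show the drawer shut, the mallet upright on its pad and nothing else noticeably moved. The push ended firmly at about 13 N.

**What failed or disagreed:**
- **Missed grasp:** The first grasp of the plate closed on air. Light touches showed the finger ends about 27 mm higher than the reported tool point. I corrected for that and the second grasp held.
- **Extra contact:** Finding that offset meant closing on the plate twice and touching its top twice with the fingers. All of it was after the plate was clear of the clamps.
- **Tap forces:** The early taps and the tap lag peaked at up to 18.5 N, a little above the stated 6 to 15 N.
- **Tap lag:** At the mid-way picture the plate was about 1.5 mm behind the commanded position, and the right end led by about 4 mm.
- **Knocked cassette:** The green cassette was knocked aside before I picked it, and I measured it again.
- **Pictures:** I viewed 17 pictures, three over the budget of 14.

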